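# Set the ejector plate of the tile mould

### The arm

A 7-joint arm with a two-finger parallel gripper is mounted at the origin on the work surface. World frame = base frame: x ahead of the robot, y to its left, z up, the work surface at z = 0. Lengths are in m, angles in rad, forces in N, time in s.
With the tool pointing down it reaches from about 0.35 to 0.9 m from the base axis. Payload 8.1 kg.
Tool frame: the origin (TCP) lies midway between the tips of the shut fingers; the grasp point (between the pads) lies 19 mm behind it (manip.grip_depth is the z of the grasp point in the tool frame, in m); z points along the fingers, y is the direction in which the jaws open and shut (so a half turn about z gives the same grasp; the last joint's range is limited). The gripper opens to 85 mm and grips with 20 to 120 N. Pads are 22 mm wide; open, the fingers measure 114 mm over their backs; the gripper's body (76 mm by 85 mm) begins 54 mm behind the grasp point. The pads swing forward as they close: fully open they stand 13 mm farther back than shut.
Start: joints at [-1.284, 0.434, 0.025, 1.573, -0.012, 1.134, -0.075], TCP at [0.238, 0.578, 0.231] pointing down, gripper open.
Joint ranges: [-2.62, 2.62], [-0.44, 2.09], [-1.27, 1.32], [0.08, 2.57], [-1.32, 4.46], [0.12, 2], [-2.74, 2.74]. Speed limits (rad/s): [2.22, 2.22, 3.01, 3.01, 3.14, 3.14, 3.14].

### API

Orientations are given as a unit quaternion [x, y, z, w].
In Python, from cell import manip gives the robot as it stands. The module is installed in compiled form; this text tells all that it offers.
- The arm moves only by the shell command python3 -m handwheel 'ROWS' [OPENING] [FORCE]. ROWS is JSON, a list of rows, each an object of numbers: "dx", "dy", "dz": the shift along the world's x, y, z in units of 50 mm (1.0 is 50 mm); "twist": the turn about the world's z in rad. In form: [{"dx": .., "dy": .., "dz": .., "twist": ..}, ...]. A call has exactly 8 rows; each row shifts and turns the pose as measured when the row begins; what a row does not reach is not made up. A row lasts 1/10 s, in which the tool goes at most 50 mm and 8.59 degrees, less where a joint would pass 70% of its speed; a pose out of reach is approached as far as the arm can. A call is refused whole if a number of a shift passes 1 or a number of a turn 0.15, either way. A call with a gripper value outside its range is refused whole. OPENING is the opening, from -1 (shut) to 1 (fully open), set as the call begins (- or left out, the last holds). The fingers move at their own pace and stop on an object; FORCE is the grip in N (left out, the last holds). Time passes only in rows, so rows that do not move let the fingers close, or fill a call up. It gives the time, the measured TCP pose, the force and the opening at its end, in the units of the state.
- manip.read_state(): the state, without advancing time (a new reading comes with each control period).
- manip.read_camera(name): name is "scene" or "top" or "wrist"; returns the picture (480x640x3 uint8, blue, green, red); there is no depth.
- manip.camera_params(name): a dict with "fx", "fy", "cx", "cy" (pixels), "R" (3x3) and "t" (3): a world point X has camera coordinates R X + t; the wrist camera has in their place "tool_from_camera" (4x4, takes a point from camera to tool coordinates, whose origin is the TCP and whose axes are the flange's). Camera axes: x right, y down, z forward; pixel columns grow to the right and rows downward; lengths in m; the calibration is good to about 2 mm. A picture is of the moment at which its call begins: read the wrist's pose just before it. camera_params takes no time and is no camera call.
- manip.hand_in(): hands the job in, once; it reports no verdict.
The state is a dict: "time": time; "joint_pos": joint angles; "qvel": joint speeds; "joint_torque": joint torques, N m; "tool_pos": TCP position; "tcp_rot": TCP orientation; "ft_force": force on the tool from outside, world axes, zero at the start; "moment": the same for the moment, N m; "finger_gap": opening from 0.0 (shut) to 1.0 (fully open).
Only numpy, scipy, OpenCV 4.12 (cv2) and the standard library are available. Lean on these libraries where they do the work, as an engineer would, in place of code of your own. Each camera call takes 0.05 s, during which the arm holds its last target.

### The job

Make the plaster tile mould ready for the next tile: take the tamper from its rest and with it press the mould's sprung plate squarely down until it bottoms out on its hidden stop, so that both side catches snap over its edges and it stays down level. Press steadily, never with more than 30 N, and do not push the plate with the gripper. Then stand the tamper upright back in its rest, leaving the crockery around undisturbed.

Things in the scene. Friction and masses are not known exactly. Their poses are not given: they have to be found in the camera images.
- mould_rim (a point): The mould: a fixed square plaster block, 120 x 120 mm and 58 mm high, with a square well 88 x 88 mm open at the top; a dark steel catch cover is on each of its two outer y sides. This point is the centre of the well's mouth, level with the top of the walls (58 mm above the table); x and y along the block's sides, z up.
- plate_top (a point): The sprung plate: a loose bare aluminium square 86 x 86 x 5 mm lying flat in the well on four spring plungers (26 mm either side of its centre in x and y). This point is the centre of its upper face, z up. At the start it lies 7 mm below the mould's rim. The springs begin at about 3 N and add about 0.24 N per mm. More than 30 N on it is too much.
- mould: The mould's inside (origin: centre of its underside). 16 to 32 mm below its start the plate meets a hard stop: how deep differs each time, is unseen and must be felt. Nearing it, the plate pushes aside a 30 mm wide catch in each y wall, adding about 2 to 4 N, so the stop is reached at 6 to 14 N. Both snap over the plate only if it is within 0.5 mm of the stop along both edges; they hold it 1 mm above the stop.
- tamper_center (a point): The tamper: a round steel foot, diameter 58 mm and 14 mm high, flat below, under a brass collar 34 mm across (to 20 mm) and a square upright wooden handle 24 x 24 mm, which ends 104 mm above the underside. 0.25 to 0.5 kg. This point is on its axis, 52 mm above the underside; x and y along the handle's flat sides, z up to the handle's end. It starts standing in its rest.
- rest_floor (a point): The tamper's rest: a fixed square dark wooden tray, 94 x 94 mm outside, 84 x 84 mm inside, with a lip 12 mm above the table. This point is the centre of its inner floor, 5 mm above the table; z up.
- pitcher_mid (a point): Bystander: a white ceramic jug 84 mm across and 150 mm high, with a handle. This point is on its axis half-way up.
- bowl_mid (a point): Bystander: a white ceramic bowl 100 mm across and 55 mm high. This point is on its axis half-way up.
- rabbit_mid (a point): Bystander: a terracotta rabbit figure 52 mm across its foot and about 120 mm high. This point is on its axis half-way up.
- glaze_jar_mid (a point): Bystander: a glaze jar 64 mm across and 85 mm high. This point is on its axis half-way up.
Mind the look-alikes: they are no part of the job. Of the things that look like the part that bears plate_top, the largest one is meant.

How it is judged:
By the outcome, as a careful person would: the job done as asked, in the order asked, and still so for the second after the job is handed in, with the robot touching nothing.
It also fails if it takes over 53 s, if anything falls off the work surface, if the arm or the gripper's body presses on something with over 40 N, if the wrist force passes 120 N, or if a joint passes its speed limit or range.

## Working session

There is one attempt and no reset: what is moved stays moved. The work goes in short steps, Python scripts to look and compute and a shell command to move; the robot and the scene stay as the last step left them, time stands still between calls to the robot, and variables do not carry over. Pictures are saved under pics/ and viewed, and the job is handed in when it is done.

```bash
mkdir -p pics; python3 - <<'E'
from cell import manip
import cv2,json
for n in ["scene","top"]:
    cv2.imwrite(f"pics/{n}0.png",manip.read_camera(n))
    p=manip.camera_params(n);print(n,p)
s=manip.read_state();print({k:s[k] for k in("time","tool_pos","tcp_rot","ft_force","finger_gap")})
print(manip.camera_params("wrist"),manip.grip_depth)
E
```

```text
scene {'fx': 566.306410365558, 'fy': 566.306410365558, 'cx': 331.6683999409179, 'cy': 245.43800294539136, 'R': array([[ 0.01133311,  0.99981268,  0.01568998],
       [ 0.84822956, -0.00130348, -0.52962714],
       [-0.52950748,  0.01931103, -0.84808544]]), 't': array([-0.0038012 , -0.42715939,  1.6189629 ])}
top {'fx': 518.6256071145476, 'fy': 518.6256071145476, 'cx': 323.928390773903, 'cy': 236.73863667109143, 'R': array([[-0.0203937 , -0.99970895, -0.0128882 ],
       [-0.99685289,  0.02131978, -0.076353  ],
       [ 0.07660556,  0.01129052, -0.99699755]]), 't': array([0.00935953, 0.54539806, 1.03330593])}
{'time': 0.1, 'tool_pos': array([0.23741822, 0.57767916, 0.23062465]), 'tcp_rot': array([ 1.93714291e-01,  9.81057737e-01, -6.97769893e-04, -5.93854568e-05]), 'ft_force': array([-0.20037278,  0.76073429, -0.73189615]), 'finger_gap': 1.0013743214049673}
{'fx': 346.3074914021101, 'fy': 346.3074914021101, 'cx': 317.9198477252153, 'cy': 242.37660211507455, 'tool_from_camera': array([[ 8.38191411e-04, -9.46466976e-01, -3.22799566e-01,
         8.29900485e-02],
       [ 9.99999623e-01,  8.67075856e-04,  5.43136759e-05,
        -1.14532181e-04],
       [ 2.28485610e-04, -3.22799490e-01,  9.46467346e-01,
        -1.41832006e-01],
       [ 0.00000000e+00,  0.00000000e+00,  0.00000000e+00,
         1.00000000e+00]])} -0.0187
```

View pics/scene0.png

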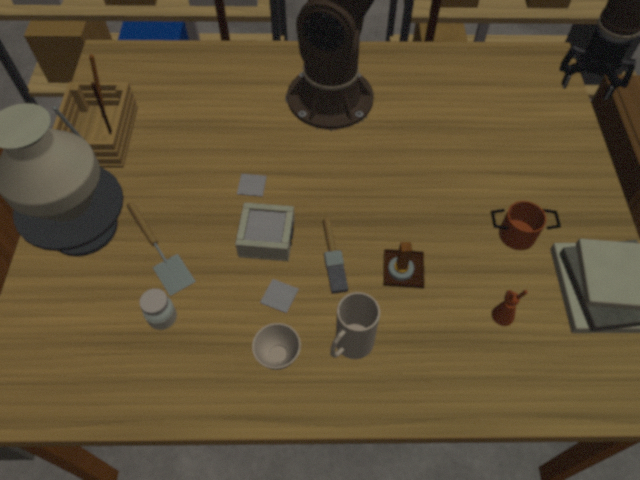

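View pics/top0.png

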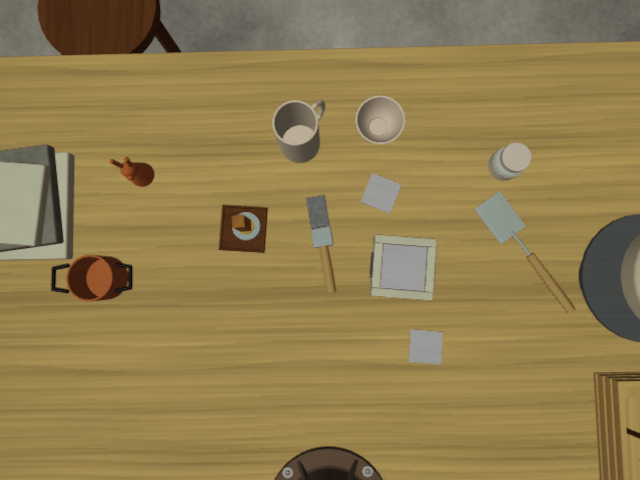

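Plate-like squares in the top view are at (381,193), (426,347) and (404,267). The last is the largest and lies inside the plaster mould, so it fits plate_top. The tamper stands in the dark tray at (244,228). I'll enlarge both to confirm.

```bash
python3 - <<'E'
import cv2,numpy as np
a=cv2.imread("pics/top0.png")
c1=cv2.resize(a[195:260,210:280],(400,371),interpolation=cv2.INTER_CUBIC)
c2=cv2.resize(a[227:307,362:442],(371,371),interpolation=cv2.INTER_CUBIC)
cv2.imwrite("pics/crop1.png",np.hstack([c1,c2]))
s=cv2.imread("pics/scene0.png")
c1=cv2.resize(s[235:295,375:435],(390,390),interpolation=cv2.INTER_CUBIC)
c2=cv2.resize(s[198:268,230:300],(390,390),interpolation=cv2.INTER_CUBIC)
cv2.imwrite("pics/crop2.png",np.hstack([c1,c2]))
E
```

```text
(no output)
```

View pics/crop1.png

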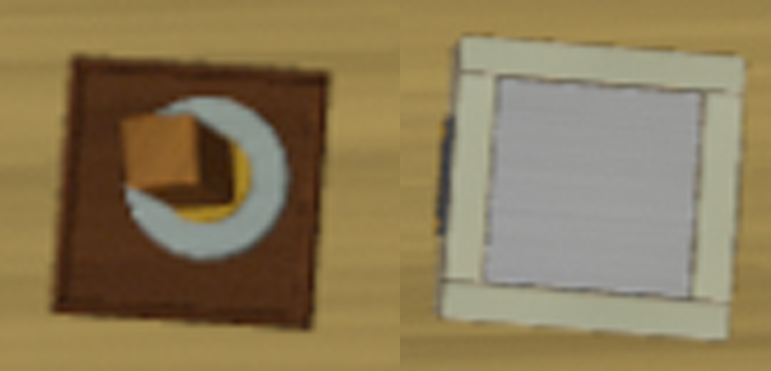

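View pics/crop2.png

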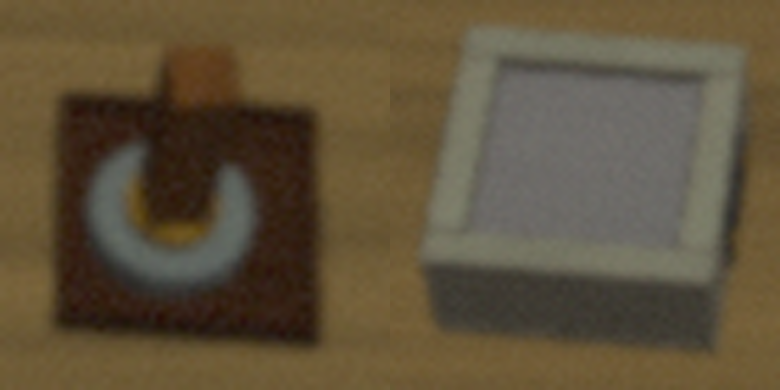

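```bash
cat > h.py <<'E'
import numpy as np,cv2
from cell import manip
def ray(n,uv,z):
    p=manip.camera_params(n);R=np.array(p["R"]);t=np.array(p["t"]);c=-R.T@t
    d=R.T@np.array([(uv[0]-p["cx"])/p["fx"],(uv[1]-p["cy"])/p["fy"],1])
    return c+d*(z-c[2])/d[2]
def quad(m):
    cs,_=cv2.findContours(m,cv2.RETR_EXTERNAL,cv2.CHAIN_APPROX_NONE)
    c=max(cs,key=cv2.contourArea);return c
def wristray(px,z,st):
    from scipy.spatial.transform import Rotation as Ro
    p=manip.camera_params("wrist");T=np.array(p["tool_from_camera"]);R=Ro.from_quat(st["tcp_rot"]).as_matrix()
    d=R@T[:3,:3]@np.array([(px[0]-p["cx"])/p["fx"],(px[1]-p["cy"])/p["fy"],1]);c=R@T[:3,3]+st["tool_pos"]
    return c+d*(z-c[2])/d[2]
E
python3 - <<'E'
from h import *
np.set_printoptions(precision=4,suppress=True)
def rep(n,name,c,z):
    P=np.array([ray(n,q,z)[:2] for q in c]);
    e=np.diff(np.vstack([P,P[:1]]),axis=0)
    print(n,name,P.mean(0),np.linalg.norm(e,axis=1),np.degrees(np.arctan2(e[:,1],e[:,0]))%90)
def c1(p,ox,oy,s,x0=0): return [((x-x0)/s[0]+ox-.5+.5/s[0],y/s[1]+oy-.5+.5/s[1]) for x,y in p]
s1=(400/70,371/65);s2=(371/80,)*2;s3=(6.5,6.5);s4=(390/70,)*2
rep("top","mould",c1([(460,38),(745,58),(728,340),(440,318)],362,227,s2,400),.058)
rep("top","plate",c1([(499,76),(706,92),(692,298),(484,282)],362,227,s2,400),.051)
rep("top","rest",c1([(76,57),(328,73),(312,328),(53,312)],210,195,s1),.012)
rep("top","handle",c1([(121,119),(193,114),(200,182),(132,194)],210,195,s1),.109)
f=c1([(126-2,178),(288,178),(206,96),(206,260)],210,195,s1);print("foot",ray("top",((f[0][0]+f[1][0])/2,(f[2][1]+f[3][1])/2),.019))
rep("scene","mould",c1([(468,27),(746,48),(717,280),(423,263)],230,198,s4,390),.058)
rep("scene","rest",c1([(62,95),(316,110),(318,345),(57,325)],375,235,s3),.008)
f=c1([(87,210),(258,210),(172,290)],375,235,s3);print("foot",ray("scene",((f[0][0]+f[1][0])/2,f[0][1]),.019))
rep("scene","handle",c1([(170,46),(237,46),(237,103),(167,103)],375,235,s3),.109)
for n,u,z in[("pitcher",(297,122),.15),("bowl",(381,121),.055)]:print(n,ray("top",u,z))
# segmentation: plate edges & mould by colour for refined centre
a=cv2.imread("pics/top0.png").astype(int)
hsv=cv2.cvtColor(a.astype(np.uint8),cv2.COLOR_BGR2HSV)
for y,x in((267,404),(240,404),(228,262),(247,243+0),(222,238)):print((x,y),hsv[y,x])
E
```

```text
top mould [ 0.48   -0.1558] [0.1202 0.1185 0.1205 0.118 ] [84.7384 84.4608 84.5071 84.3391]
top plate [ 0.4806 -0.1576] [0.0879 0.0872 0.0877 0.0874] [84.3463 84.0912 84.4594 84.1861]
top rest [0.5672 0.1637] [0.0914 0.0923 0.0934 0.0926] [85.0768 85.7449 85.2628 84.5575]
top handle [0.5712 0.1574] [0.0237 0.0226 0.0226 0.025 ] [2.74   5.3502 8.8253 7.9034]
foot [0.5715 0.1575 0.019 ]
scene mould [ 0.4833 -0.1563] [0.119  0.1162 0.1197 0.119 ] [84.6907 85.5975 86.0205 85.2659]
scene rest [0.5702 0.1639] [0.0923 0.0966 0.0913 0.0949] [85.9288 84.8607 84.8641 85.4804]
foot [0.5738 0.1567 0.019 ]
scene handle [0.5734 0.156 ] [0.0225 0.0224 0.0233 0.0225] [89.9203 85.0964 89.901  83.1189]
pitcher [0.7454 0.0411 0.15  ]
bowl [ 0.7723 -0.1212  0.055 ]
(404, 267) [ 15   3 156]
(404, 240) [ 32  39 165]
(262, 228) [ 12 174  79]
(243, 247) [ 12 164  76]
(238, 222) [ 16 177 141]
```

```bash
python3 -m handwheel '[{"dx":0.55,"dy":-0.75,"dz":0,"twist":0.08},{"dx":0.55,"dy":-0.75,"dz":0,"twist":0.08},{"dx":0.55,"dy":-0.75,"dz":0,"twist":0.08},{"dx":0.55,"dy":-0.75,"dz":0,"twist":0.08},{"dx":0.55,"dy":-0.75,"dz":0,"twist":0.08},{"dx":0.55,"dy":-0.75,"dz":0,"twist":0.08},{"dx":0.55,"dy":-0.75,"dz":0,"twist":0},{"dx":0.55,"dy":-0.75,"dz":0,"twist":0}]' 1 80
```

```text
time: 0.9
tool_pos: [0.455, 0.2709, 0.2271]
tcp_rot: [-0.063, 0.998, -0.002, -0.003]
ft_force: [0.5, -0.3, 0.9]
finger_gap: 1.002
```

```bash
python3 -m handwheel '[{"dx":0.6,"dy":-0.6,"dz":0,"twist":0},{"dx":0.6,"dy":-0.6,"dz":0,"twist":0},{"dx":0.6,"dy":-0.6,"dz":0,"twist":0},{"dx":0.5,"dy":-0.5,"dz":0,"twist":0},{"dx":0,"dy":0,"dz":0,"twist":0},{"dx":0,"dy":0,"dz":0,"twist":0},{"dx":0,"dy":0,"dz":0,"twist":0},{"dx":0,"dy":0,"dz":0,"twist":0}]'
python3 - <<'E'
from h import *
import pickle
s=manip.read_state();im=manip.read_camera("wrist");cv2.imwrite("pics/w1.png",im);pickle.dump(s,open("s1.pkl","wb"));print(s["tool_pos"],s["tcp_rot"])
E
```

```text
time: 1.7
tool_pos: [0.575, 0.1421, 0.2249]
tcp_rot: [-0.058, 0.998, -0.004, -0.004]
ft_force: [-0.8, 1.2, -0.0]
finger_gap: 1.002
[0.57499909 0.14211367 0.22493156] [-0.05780479  0.99830938 -0.00425654 -0.00434295]
```

View pics/w1.png

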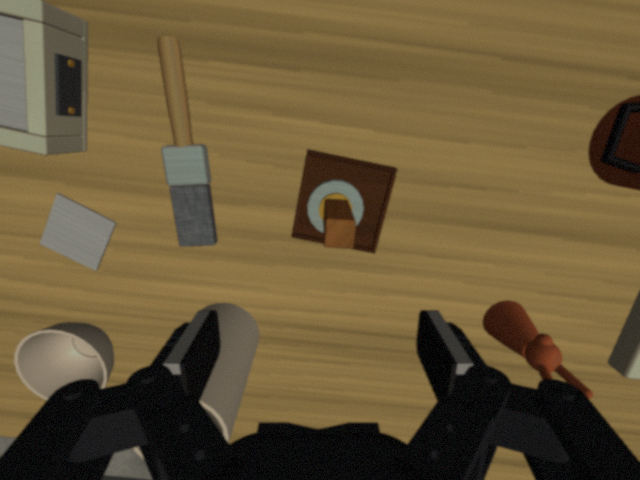

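```bash
python3 - <<'E'
import cv2
a=cv2.imread("pics/w1.png")
cv2.imwrite("pics/w1c.png",cv2.resize(a[145:257,285:405],(750,700)[:2],interpolation=cv2.INTER_CUBIC)[:600])
E
```

```text
(no output)
```

View pics/w1c.png

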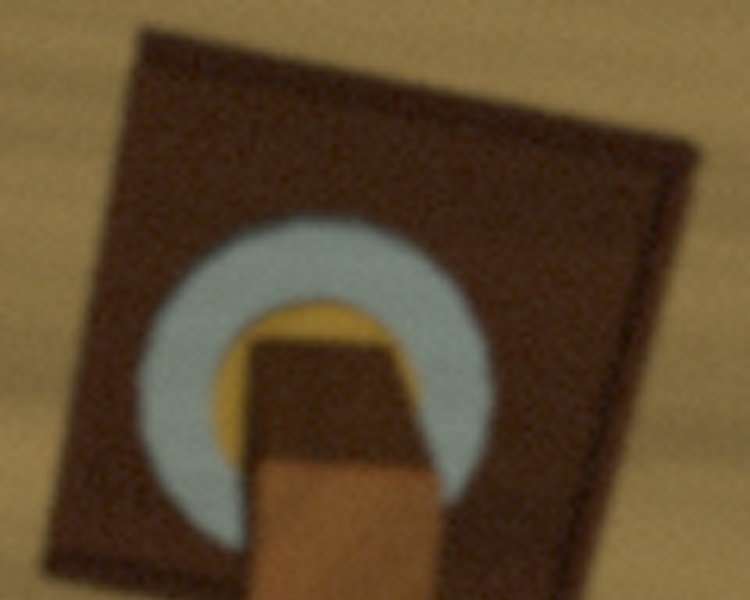

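```bash
python3 - <<'E'
import cv2,pickle
from h import *
s=pickle.load(open("s1.pkl","rb"));np.set_printoptions(precision=4,suppress=True)
a=cv2.imread("pics/w1.png");h=cv2.cvtColor(a,cv2.COLOR_BGR2HSV)
m=((h[...,0]<18)&(h[...,2]>88)&(h[...,1]>130)).astype(np.uint8)*255
m[:, :315]=0;m[:,365:]=0;m[:212]=0;m[262:]=0
m=cv2.morphologyEx(m,cv2.MORPH_OPEN,np.ones((3,3)))
c=quad(m);r=cv2.minAreaRect(c);print(r,cv2.contourArea(c),wristray(r[0],.109,s))
B=[wristray(q,.109,s)[:2] for q in cv2.boxPoints(r)];print(np.array(B))
e=np.diff(np.array(B),axis=0);print(np.linalg.norm(e,axis=1),np.degrees(np.arctan2(e[:,1],e[:,0])))
m=((h[...,0]>70)&(h[...,0]<120)&(h[...,2]>100)).astype(np.uint8)*255
m[:, :300]=0;m[:,370:]=0;m[:170]=0;m[250:]=0
P=quad(m)
P=cv2.convexHull(P);(cc,rr)=cv2.minEnclosingCircle(P);print(cc,rr,wristray(cc,.019,s), wristray((335.6,208),.019,s))
rc=[(141,33),(698,150),None,(45,572)]
q=[wristray((285+x/6.25,145+y/6.25),.012,s)[:2] for x,y in[(141,33),(698,150),(45,572)]]
print("rest",(q[1]+q[2])/2,np.linalg.norm(q[1]-q[0]),np.linalg.norm(q[2]-q[0]))
E
```

```text
((339.56494140625, 233.26658630371094), (28.69712257385254, 28.74968147277832), 3.012787342071533) 748.5 [0.5694 0.1573 0.109 ]
[[0.5819 0.147 ]
 [0.5586 0.1453]
 [0.5572 0.1674]
 [0.5805 0.1697]]
[0.0234 0.0221 0.0234] [-175.8303   93.7033    5.6609]Traceback (most recent call last):
  File "<stdin>", line 13, in <module>
  File "h.py", line 9, in quad
    c=max(cs,key=cv2.contourArea);return c
ValueError: max() iterable argument is empty
```

```bash
python3 -m handwheel '[{"dx":-0.08,"dy":0.3,"dz":0,"twist":-0.02},{"dx":0,"dy":0,"dz":-0.5,"twist":0},{"dx":0,"dy":0,"dz":-0.6,"twist":0},{"dx":0,"dy":0,"dz":-0.6,"twist":0},{"dx":0,"dy":0,"dz":-0.6,"twist":0},{"dx":0,"dy":0,"dz":-0.4,"twist":0},{"dx":0,"dy":0,"dz":-0.2,"twist":0},{"dx":0,"dy":0,"dz":0,"twist":0}]'
python3 - <<'E'
from h import *
s=manip.read_state();im=manip.read_camera("wrist");cv2.imwrite("pics/w2.png",im);print(s["tool_pos"],s["tcp_rot"])
E
```

```text
time: 2.55
tool_pos: [0.5669, 0.1678, 0.078]
tcp_rot: [-0.055, 0.998, -0.001, -0.002]
ft_force: [-0.8, -0.0, 0.7]
finger_gap: 1.004
[0.56685623 0.1678457  0.07797308] [-0.05485341  0.99849055 -0.00145917 -0.00236521]
```

View pics/w2.png

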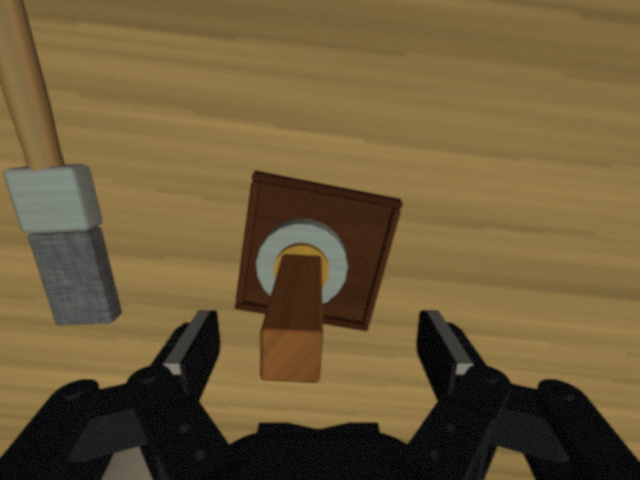

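```bash
python3 - <<'E'
from h import *
s=manip.read_state();print(wristray((291,356),.109,s),wristray((302,263),.019,s))
E
python3 -m handwheel '[{"dx":0.05,"dy":-0.1,"dz":0,"twist":0},{"dx":0.03,"dy":-0.1,"dz":-0.1,"twist":0},{"dx":0,"dy":0,"dz":-0.1,"twist":0},{"dx":0,"dy":0,"dz":-0.1,"twist":0},{"dx":0,"dy":0,"dz":0,"twist":0},{"dx":0,"dy":0,"dz":0,"twist":0},{"dx":0,"dy":0,"dz":0,"twist":0},{"dx":0,"dy":0,"dz":0,"twist":0}]'
```

```text
[0.56968388 0.15797528 0.109     ] [0.56766368 0.15781581 0.019     ]
time: 3.4
tool_pos: [0.5744, 0.1579, 0.0668]
tcp_rot: [-0.055, 0.999, -0.0, 0.001]
ft_force: [1.1, 0.9, -0.1]
finger_gap: 0.996
```

```bash
python3 -m handwheel '[{"dx":-0.06,"dy":0,"dz":-0.07,"twist":0},{"dx":0,"dy":0,"dz":0,"twist":0},{"dx":0,"dy":0,"dz":0,"twist":0},{"dx":0,"dy":0,"dz":0,"twist":0},{"dx":0,"dy":0,"dz":0,"twist":0},{"dx":0,"dy":0,"dz":0,"twist":0},{"dx":0,"dy":0,"dz":0,"twist":0},{"dx":0,"dy":0,"dz":0,"twist":0}]'
```

```text
time: 4.2
tool_pos: [0.5712, 0.1582, 0.0632]
tcp_rot: [-0.055, 0.998, -0.0, 0.002]
ft_force: [-0.9, -0.5, -0.2]
finger_gap: 1.0
```

Aligned; closing at 80 N.

```bash
python3 -m handwheel '[{"dx":0,"dy":0,"dz":0,"twist":0},{"dx":0,"dy":0,"dz":0,"twist":0},{"dx":0,"dy":0,"dz":0,"twist":0},{"dx":0,"dy":0,"dz":0,"twist":0},{"dx":0,"dy":0,"dz":0,"twist":0},{"dx":0,"dy":0,"dz":0,"twist":0},{"dx":0,"dy":0,"dz":0,"twist":0},{"dx":0,"dy":0,"dz":0,"twist":0}]' -1 80
python3 - <<'E'
from h import *
s=manip.read_state();print(s["tool_pos"],s["tcp_rot"],s["moment"])
E
python3 -m handwheel '[{"dx":0,"dy":0,"dz":0.05,"twist":0},{"dx":0,"dy":0,"dz":0.1,"twist":0},{"dx":0,"dy":0,"dz":0.2,"twist":0},{"dx":0,"dy":0,"dz":0.3,"twist":0},{"dx":0,"dy":0,"dz":0.4,"twist":0},{"dx":0,"dy":0,"dz":0.4,"twist":0},{"dx":0,"dy":0,"dz":0.4,"twist":0},{"dx":0,"dy":0,"dz":0.2,"twist":0}]'
```

```text
time: 5.0
tool_pos: [0.5714, 0.1581, 0.0634]
tcp_rot: [-0.055, 0.998, -0.0, 0.002]
ft_force: [0.5, -0.8, 0.7]
finger_gap: 0.275
[0.57137714 0.15812067 0.06340845] [-5.47730205e-02  9.98497204e-01 -1.32451953e-04  1.79770328e-03] [ 0.0441644  -0.0025105   0.01682567]
time: 5.8
tool_pos: [0.5672, 0.157, 0.1694]
tcp_rot: [-0.055, 0.998, -0.001, -0.002]
ft_force: [0.4, 0.2, -5.0]
finger_gap: 0.27
```

```bash
python3 -m handwheel '[{"dx":-0.05,"dy":-0.2,"dz":0,"twist":0},{"dx":-0.1,"dy":-0.4,"dz":0,"twist":0},{"dx":-0.2,"dy":-0.6,"dz":0,"twist":0},{"dx":-0.2,"dy":-0.7,"dz":0,"twist":0},{"dx":-0.2,"dy":-0.7,"dz":0,"twist":0},{"dx":-0.2,"dy":-0.7,"dz":0,"twist":0},{"dx":-0.2,"dy":-0.7,"dz":0,"twist":0},{"dx":-0.2,"dy":-0.6,"dz":0,"twist":0}]'
```

```text
time: 6.6
tool_pos: [0.492, -0.0796, 0.166]
tcp_rot: [-0.059, 0.998, -0.001, -0.004]
ft_force: [0.4, -0.7, -4.7]
finger_gap: 0.274
```

```bash
python3 -m handwheel '[{"dx":-0.1,"dy":-0.5,"dz":0,"twist":0},{"dx":-0.1,"dy":-0.4,"dz":0,"twist":0},{"dx":-0.1,"dy":-0.2,"dz":0,"twist":0},{"dx":0,"dy":-0.1,"dz":0,"twist":0},{"dx":0,"dy":0,"dz":0,"twist":0},{"dx":0,"dy":0,"dz":0,"twist":0},{"dx":0,"dy":0,"dz":0,"twist":0},{"dx":0,"dy":0,"dz":0,"twist":0}]'
python3 - <<'E'
from h import *
s=manip.read_state();im=manip.read_camera("wrist");cv2.imwrite("pics/w3.png",im);print(s["tool_pos"],s["tcp_rot"],s["ft_force"],s["moment"])
cv2.imwrite("pics/t3.png",manip.read_camera("top"))
cv2.imwrite("pics/s3.png",manip.read_camera("scene"))
E
```

```text
time: 7.4
tool_pos: [0.4698, -0.146, 0.1626]
tcp_rot: [-0.056, 0.998, -0.0, -0.008]
ft_force: [-0.2, 0.1, -4.7]
finger_gap: 0.272
[ 0.46980545 -0.14602996  0.1625555 ] [-5.55143810e-02  9.98426100e-01 -4.03350791e-04 -7.95696595e-03] [-0.16096131  0.10771361 -4.66757422] [-0.00543512 -0.0505687   0.02556562]
```

View pics/w3.png

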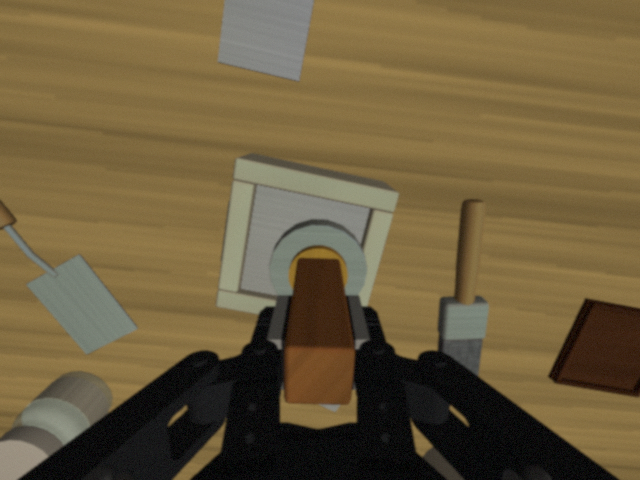

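View pics/s3.png

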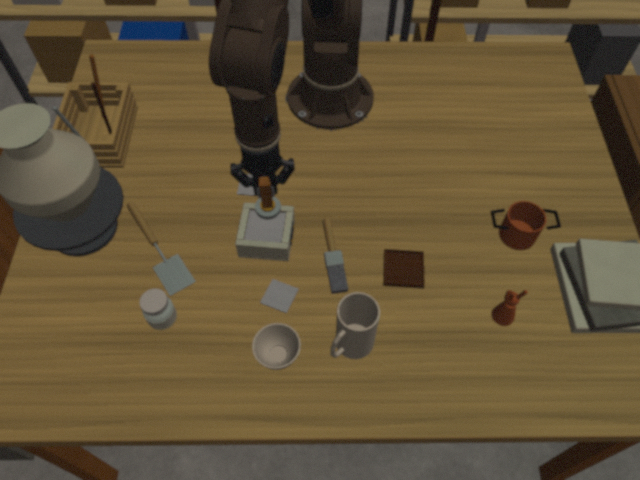

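```bash
python3 - <<'E'
import cv2,numpy as np
a=cv2.imread("pics/w3.png")
cv2.imwrite("pics/w3c.png",cv2.resize(a[140:330,200:420],(792,600*0+684))[:600])
E
```

```text
(no output)
```

View pics/w3c.png

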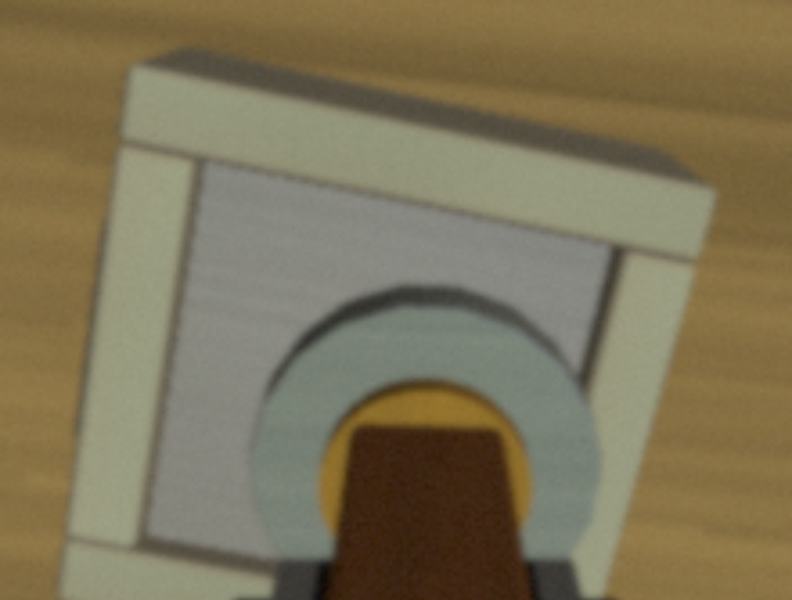

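```bash
python3 - <<'E'
from h import *
s=manip.read_state();np.set_printoptions(precision=4,suppress=True)
f=lambda x,y,z:wristray((200+x/3.6,140+y/3.6),z,s)[:2]
A=f(131,66,.058);B=f(716,190,.058);L=f(75,480,.058);print(A,B,L,np.linalg.norm(B-A))
u=(B-A)/np.linalg.norm(B-A);v=(L-A);v-=u*(v@u);v/=np.linalg.norm(v);print("mould",(A+B)/2+.06*v,np.degrees(np.arctan2(*u)))
z=s["tool_pos"][2]-.0584+.014
l=f(251,465,z);r=f(601,465,z);t=f(428,303,z);print("foot w",np.linalg.norm(l-r),(l+r)/2,t,s["tool_pos"])
E
```

```text
[ 0.4141 -0.21  ] [ 0.4253 -0.0931] [ 0.5024 -0.2186] 0.11750946522254961
mould [ 0.4794 -0.1572] 5.453143081038958
foot w 0.05674700817084234 [ 0.466  -0.1467] [ 0.439  -0.1495] [ 0.4697 -0.1464  0.1626]
```

```bash
python3 -m handwheel '[{"dx":0.07,"dy":-0.07,"dz":0,"twist":0},{"dx":0.07,"dy":-0.07,"dz":0,"twist":0},{"dx":0.07,"dy":-0.07,"dz":0,"twist":0},{"dx":0.03,"dy":0,"dz":-0.1,"twist":0},{"dx":0,"dy":0,"dz":-0.1,"twist":0},{"dx":0,"dy":0,"dz":-0.1,"twist":0},{"dx":0,"dy":0,"dz":-0.1,"twist":0},{"dx":0,"dy":0,"dz":0,"twist":0}]'
python3 - <<'E'
from h import *
s=manip.read_state();print(s["tool_pos"],s["tcp_rot"],s["moment"])
E
```

```text
time: 8.35
tool_pos: [0.4828, -0.1578, 0.1403]
tcp_rot: [-0.055, 0.998, -0.001, -0.008]
ft_force: [-0.2, 0.6, -4.9]
finger_gap: 0.268
[ 0.4827973  -0.15779838  0.1403203 ] [-5.53598341e-02  9.98432088e-01 -5.02253460e-04 -8.27052858e-03] [ 0.00870651 -0.01111238 -0.02686153]
```

```bash
python3 -m handwheel '[{"dx":0.5,"dy":0,"dz":0,"twist":0},{"dx":0.5,"dy":0,"dz":0,"twist":0},{"dx":0,"dy":0,"dz":0,"twist":0},{"dx":0,"dy":0,"dz":0,"twist":0},{"dx":0,"dy":0,"dz":0,"twist":0},{"dx":0,"dy":0,"dz":0,"twist":0},{"dx":0,"dy":0,"dz":0,"twist":0},{"dx":0,"dy":0,"dz":0,"twist":0}]'
python3 - <<'E'
from h import *
s=manip.read_state();print(s["tool_pos"],s["tcp_rot"],s["moment"])
E
python3 -m handwheel '[{"dx":-0.15,"dy":0,"dz":0,"twist":0},{"dx":-0.15,"dy":0,"dz":0,"twist":0},{"dx":-0.15,"dy":0,"dz":0,"twist":0},{"dx":-0.15,"dy":0,"dz":0,"twist":0},{"dx":-0.15,"dy":0,"dz":0,"twist":0},{"dx":-0.15,"dy":0,"dz":0,"twist":0},{"dx":-0.1,"dy":0,"dz":0,"twist":0},{"dx":0,"dy":0,"dz":0,"twist":0}]'
python3 - <<'E'
from h import *
s=manip.read_state();print(s["tool_pos"],s["tcp_rot"],s["moment"])
E
```

```text
time: 9.15
tool_pos: [0.5308, -0.1574, 0.1395]
tcp_rot: [-0.055, 0.998, 0.0, -0.01]
ft_force: [-0.6, 0.6, -4.3]
finger_gap: 0.274
[ 0.53076294 -0.15743991  0.13951924] [-5.49457824e-02  9.98437459e-01  1.04594282e-04 -1.01779375e-02] [ 0.03492783 -0.04357974 -0.01931027]
time: 9.95
tool_pos: [0.4746, -0.1577, 0.1399]
tcp_rot: [-0.054, 0.998, 0.0, -0.01]
ft_force: [-0.5, -1.0, -4.8]
finger_gap: 0.272
[ 0.47457751 -0.1577098   0.1398832 ] [-5.43774874e-02  9.98466168e-01  2.10693643e-04 -1.04094417e-02] [-0.03241595 -0.03900884  0.00784099]
```

```bash
python3 -m handwheel '[{"dx":-0.7,"dy":0,"dz":0,"twist":0},{"dx":-0.7,"dy":0,"dz":0,"twist":0},{"dx":0,"dy":0,"dz":0,"twist":0},{"dx":0.05,"dy":0,"dz":0,"twist":0},{"dx":0.1,"dy":0,"dz":0,"twist":0},{"dx":0.1,"dy":0,"dz":0,"twist":0},{"dx":0.1,"dy":0,"dz":0,"twist":0},{"dx":0.1,"dy":0,"dz":0,"twist":0}]'
python3 - <<'E'
from h import *
s=manip.read_state();print(s["tool_pos"],s["tcp_rot"],s["moment"])
E
```

```text
time: 10.75
tool_pos: [0.4312, -0.1576, 0.1406]
tcp_rot: [-0.055, 0.998, -0.0, -0.008]
ft_force: [-0.1, -0.8, -4.4]
finger_gap: 0.271
[ 0.43123886 -0.15761841  0.14061538] [-5.52966497e-02  9.98439232e-01 -4.70855809e-04 -7.82035626e-03] [-0.01057235 -0.07273081  0.00747862]
```

```bash
python3 -m handwheel '[{"dx":0.15,"dy":0,"dz":0.15,"twist":0},{"dx":0.15,"dy":0,"dz":0.15,"twist":0},{"dx":0.15,"dy":0,"dz":0.15,"twist":0},{"dx":0.15,"dy":0,"dz":0.15,"twist":0},{"dx":0.15,"dy":0,"dz":0.15,"twist":0},{"dx":0.15,"dy":0,"dz":0.15,"twist":0},{"dx":0.15,"dy":0,"dz":0.15,"twist":0},{"dx":0.15,"dy":0,"dz":0.15,"twist":0}]'
python3 - <<'E'
from h import *
s=manip.read_state();print(s["tool_pos"],s["tcp_rot"],s["moment"])
E
python3 -m handwheel '[{"dx":0.15,"dy":0,"dz":0.15,"twist":0},{"dx":0.15,"dy":0,"dz":0.15,"twist":0},{"dx":0.1,"dy":0,"dz":0.1,"twist":0},{"dx":0,"dy":0,"dz":0,"twist":0},{"dx":-0.7,"dy":0,"dz":-0.7,"twist":0},{"dx":-0.7,"dy":0,"dz":-0.7,"twist":0},{"dx":0,"dy":0,"dz":0,"twist":0},{"dx":0,"dy":0,"dz":0,"twist":0}]'
python3 - <<'E'
from h import *
s=manip.read_state();print(s["tool_pos"],s["tcp_rot"],s["moment"])
E
```

```text
time: 11.55
tool_pos: [0.4972, -0.1573, 0.2056]
tcp_rot: [-0.056, 0.998, -0.001, -0.008]
ft_force: [-0.5, -0.2, -5.5]
finger_gap: 0.273
[ 0.49717408 -0.15734248  0.20564682] [-5.56685003e-02  9.98417205e-01 -5.13987332e-04 -7.98986528e-03] [-0.02690753 -0.05614189  0.01877847]
time: 12.35
tool_pos: [0.4461, -0.1567, 0.1557]
tcp_rot: [-0.056, 0.998, -0.0, -0.008]
ft_force: [0.7, 0.7, -3.5]
finger_gap: 0.269
[ 0.44609899 -0.15668611  0.15565815] [-5.59055074e-02  9.98402598e-01 -4.16016046e-04 -8.16421201e-03] [ 0.0116331  -0.20703608  0.00262006]
```

```bash
python3 -m handwheel '[{"dx":0.1,"dy":0,"dz":0,"twist":0},{"dx":0.2,"dy":0,"dz":0,"twist":0},{"dx":0.2,"dy":0,"dz":0,"twist":0},{"dx":0.2,"dy":0,"dz":0,"twist":0},{"dx":0.1,"dy":0,"dz":0,"twist":0},{"dx":0,"dy":0,"dz":0,"twist":0},{"dx":-1,"dy":0,"dz":0,"twist":0},{"dx":-1,"dy":0,"dz":0,"twist":0}]'
python3 - <<'E'
from h import *
s=manip.read_state();print(s["tool_pos"],s["tcp_rot"],s["moment"])
E
python3 -m handwheel '[{"dx":0,"dy":0,"dz":0,"twist":0},{"dx":0.1,"dy":0,"dz":0,"twist":0},{"dx":0.2,"dy":0,"dz":0,"twist":0},{"dx":0.2,"dy":0,"dz":0,"twist":0},{"dx":0.2,"dy":0,"dz":0,"twist":0},{"dx":0.2,"dy":0,"dz":0,"twist":0},{"dx":0.2,"dy":0,"dz":0,"twist":0},{"dx":0.2,"dy":0,"dz":0,"twist":0}]'
python3 - <<'E'
from h import *
s=manip.read_state();print(s["tool_pos"],s["tcp_rot"],s["moment"])
E
```

```text
time: 13.15
tool_pos: [0.3994, -0.1564, 0.1573]
tcp_rot: [-0.059, 0.998, -0.002, -0.003]
ft_force: [-0.9, -0.8, -5.2]
finger_gap: 0.27
[ 0.39941734 -0.15641367  0.15731029] [-0.05876121  0.99826458 -0.00210802 -0.00324075] [-0.04004723  0.08567026  0.06205542]
time: 13.95
tool_pos: [0.465, -0.156, 0.1566]
tcp_rot: [-0.058, 0.998, -0.001, -0.006]
ft_force: [-0.2, 0.0, -4.4]
finger_gap: 0.267
[ 0.46497299 -0.15603185  0.15657689] [-0.05782893  0.99831041 -0.00126102 -0.00552791] [ 0.00082105 -0.01564938  0.00682156]
```

```bash
python3 -m handwheel '[{"dx":0.15,"dy":0,"dz":0,"twist":0},{"dx":0.15,"dy":0,"dz":0,"twist":0},{"dx":0.15,"dy":0,"dz":0,"twist":0},{"dx":0.1,"dy":0,"dz":0,"twist":0},{"dx":0,"dy":0,"dz":0,"twist":0},{"dx":-1,"dy":0,"dz":0,"twist":0},{"dx":-1,"dy":0,"dz":0,"twist":0},{"dx":0,"dy":0,"dz":0,"twist":0}]'
python3 - <<'E'
from h import *
s=manip.read_state();print(s["tool_pos"],s["tcp_rot"],s["moment"])
E
python3 -m handwheel '[{"dx":0.05,"dy":0,"dz":0,"twist":0},{"dx":0.15,"dy":0,"dz":0,"twist":0},{"dx":0.15,"dy":0,"dz":0,"twist":0},{"dx":0.15,"dy":0,"dz":0,"twist":0},{"dx":0.15,"dy":0,"dz":0,"twist":0},{"dx":0.15,"dy":0,"dz":0,"twist":0},{"dx":0.15,"dy":0,"dz":0,"twist":0},{"dx":0.15,"dy":0,"dz":0,"twist":0}]'
python3 - <<'E'
from h import *
s=manip.read_state();print(s["tool_pos"],s["tcp_rot"],s["moment"])
E
```

```text
time: 14.75
tool_pos: [0.3926, -0.1553, 0.1548]
tcp_rot: [-0.059, 0.998, -0.001, -0.007]
ft_force: [0.3, -0.6, -4.8]
finger_gap: 0.272
[ 0.39264043 -0.15525445  0.154778  ] [-0.05858505  0.99825689 -0.0010177  -0.00706739] [ 0.00695915 -0.11061738  0.03660938]
time: 15.55
tool_pos: [0.4547, -0.1553, 0.1553]
tcp_rot: [-0.059, 0.998, -0.001, -0.006]
ft_force: [0.4, 0.9, -4.0]
finger_gap: 0.273
[ 0.4547441  -0.1552747   0.15532469] [-0.05876092  0.99825499 -0.00130235 -0.00569513] [-0.04629255 -0.05102566 -0.01249829]
```

```bash
python3 -m handwheel '[{"dx":0.15,"dy":-0.03,"dz":0,"twist":0},{"dx":0.15,"dy":0,"dz":-0.1,"twist":0},{"dx":0.15,"dy":0,"dz":-0.2,"twist":0},{"dx":0.08,"dy":0,"dz":-0.2,"twist":0},{"dx":0.0,"dy":0,"dz":-0.15,"twist":0},{"dx":0,"dy":0,"dz":-0.05,"twist":0},{"dx":0,"dy":0,"dz":0,"twist":0},{"dx":0,"dy":0,"dz":0,"twist":0}]'
python3 - <<'E'
from h import *
s=manip.read_state();print(s["tool_pos"],s["tcp_rot"],s["ft_force"],s["moment"])
cv2.imwrite("pics/w4.png",manip.read_camera("wrist"))
E
```

```text
time: 16.35
tool_pos: [0.4833, -0.1567, 0.1156]
tcp_rot: [-0.059, 0.998, -0.001, -0.007]
ft_force: [-0.8, -0.6, -4.5]
finger_gap: 0.273
[ 0.48325417 -0.15666882  0.11562244] [-0.05892928  0.99823616 -0.00104904 -0.00712738] [-0.82594064 -0.61207123 -4.50282544] [-0.06605823  0.00448298  0.01761211]
```

View pics/w4.png

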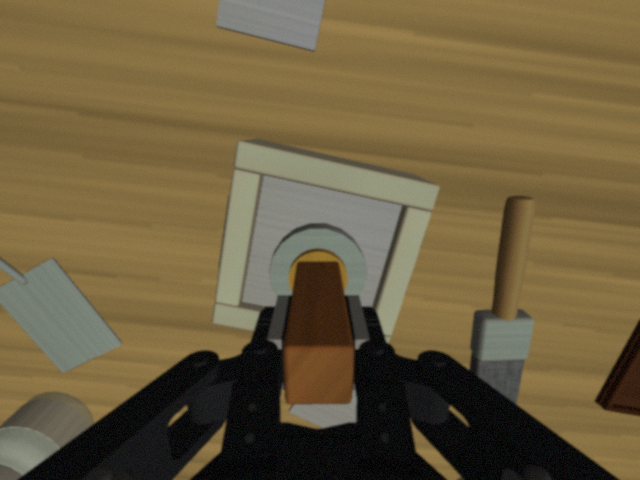

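```bash
python3 - <<'E'
from h import *
s=manip.read_state();np.set_printoptions(precision=4,suppress=True)
f=lambda x,y,z:wristray((x,y),z,s)[:2]
A=f(238,166,.058);A=f(240,141,.058);B=f(439,186,.058);L=f(214,322,.058);print(np.linalg.norm(B-A),np.linalg.norm(L-A))
u=(B-A)/np.linalg.norm(B-A);v=(L-A);v-=u*(v@u);v/=np.linalg.norm(v);print("mould",(A+B)/2+.06*v,(B+L)/2)
z=s["tool_pos"][2]-.0584+.014
print("foot",(f(270,268,z)+f(367,268,z))/2,f(318,223,z)+[.029,0],s["tool_pos"])
E
```

```text
0.11613651163691077 0.1172685567316411
mould [ 0.4793 -0.157 ] [ 0.478  -0.1568]
foot [ 0.4789 -0.1571] [ 0.4811 -0.1606] [ 0.4833 -0.1567  0.1157]
```

```bash
python3 -m handwheel '[{"dx":0,"dy":0,"dz":-0.05,"twist":0},{"dx":0,"dy":0,"dz":-0.05,"twist":0},{"dx":0,"dy":0,"dz":-0.05,"twist":0},{"dx":0,"dy":0,"dz":-0.04,"twist":0},{"dx":0.0,"dy":0,"dz":-0.04,"twist":0},{"dx":0,"dy":0,"dz":-0.04,"twist":0},{"dx":0,"dy":0,"dz":-0.02,"twist":0},{"dx":0,"dy":0,"dz":0,"twist":0}]'
python3 - <<'E'
from h import *
s=manip.read_state();print(s["tool_pos"],s["tcp_rot"],s["ft_force"],s["moment"])
E
```

```text
time: 17.2
tool_pos: [0.4838, -0.1569, 0.1017]
tcp_rot: [-0.059, 0.998, -0.001, -0.006]
ft_force: [-0.4, -0.0, -2.0]
finger_gap: 0.272
[ 0.48380996 -0.15690999  0.10170338] [-0.05878414  0.99825307 -0.00122897 -0.00580683] [-0.44578933 -0.01116774 -2.02324917] [0.06823801 0.33760071 0.04904228]
```

```bash
python3 -m handwheel '[{"dx":0,"dy":0,"dz":-0.03,"twist":0},{"dx":0,"dy":0,"dz":-0.03,"twist":0},{"dx":0,"dy":0,"dz":-0.03,"twist":0},{"dx":0,"dy":0,"dz":-0.03,"twist":0},{"dx":0.0,"dy":0,"dz":-0.02,"twist":0},{"dx":0,"dy":0,"dz":-0.02,"twist":0},{"dx":0,"dy":0,"dz":-0.02,"twist":0},{"dx":0,"dy":0,"dz":0,"twist":0}]'
python3 - <<'E'
from h import *
s=manip.read_state();print(s["tool_pos"],s["tcp_rot"],s["ft_force"],s["moment"])
E
```

```text
time: 18.0
tool_pos: [0.4838, -0.1569, 0.0924]
tcp_rot: [-0.059, 0.998, -0.001, -0.006]
ft_force: [-1.4, 0.4, 0.4]
finger_gap: 0.272
[ 0.48379567 -0.1568986   0.09238877] [-0.05877043  0.9982544  -0.00118368 -0.00572629] [-1.3979998   0.39369513  0.38094567] [ 0.11633833  0.37469175 -0.01518662]
```

```bash
python3 -m handwheel '[{"dx":0,"dy":0,"dz":-0.02,"twist":0},{"dx":0,"dy":0,"dz":-0.02,"twist":0},{"dx":0,"dy":0,"dz":-0.02,"twist":0},{"dx":0,"dy":0,"dz":-0.02,"twist":0},{"dx":0.0,"dy":0,"dz":-0.02,"twist":0},{"dx":0,"dy":0,"dz":-0.02,"twist":0},{"dx":0,"dy":0,"dz":-0.02,"twist":0},{"dx":0,"dy":0,"dz":-0.02,"twist":0}]'
python3 - <<'E'
from h import *
s=manip.read_state();print(s["tool_pos"],s["tcp_rot"],s["ft_force"],s["moment"])
E
```

```text
time: 18.8
tool_pos: [0.4844, -0.157, 0.089]
tcp_rot: [-0.059, 0.998, -0.001, -0.005]
ft_force: [-5.2, 2.1, 17.9]
finger_gap: 0.265
[ 0.48435742 -0.15704433  0.08903445] [-5.85006459e-02  9.98276260e-01 -7.08024074e-04 -4.65645596e-03] [-5.15569134  2.09919509 17.85497212] [0.53157636 1.99285415 0.03477584]
```

```bash
python3 -m handwheel '[{"dx":0,"dy":0,"dz":-0.02,"twist":0},{"dx":0,"dy":0,"dz":-0.02,"twist":0},{"dx":0,"dy":0,"dz":-0.02,"twist":0},{"dx":0,"dy":0,"dz":-0.01,"twist":0},{"dx":0.0,"dy":0,"dz":-0.01,"twist":0},{"dx":0,"dy":0,"dz":-0.01,"twist":0},{"dx":0,"dy":0,"dz":-0.01,"twist":0},{"dx":0,"dy":0,"dz":-0.01,"twist":0}]'
python3 - <<'E'
from h import *
s=manip.read_state();print(s["tool_pos"],s["tcp_rot"],s["ft_force"],s["moment"])
cv2.imwrite("pics/w5.png",manip.read_camera("wrist"))
E
```

```text
time: 19.6
tool_pos: [0.4841, -0.1571, 0.0894]
tcp_rot: [-0.058, 0.998, -0.0, -0.004]
ft_force: [-3.2, 0.0, 10.6]
finger_gap: 0.268
[ 0.48409884 -0.15710686  0.08941366] [-5.83579757e-02  9.98288457e-01 -5.11543940e-05 -3.80789637e-03] [-3.21493782e+00  7.30264653e-03  1.05550063e+01] [0.37665301 1.29582857 0.02997227]
```

View pics/w5.png

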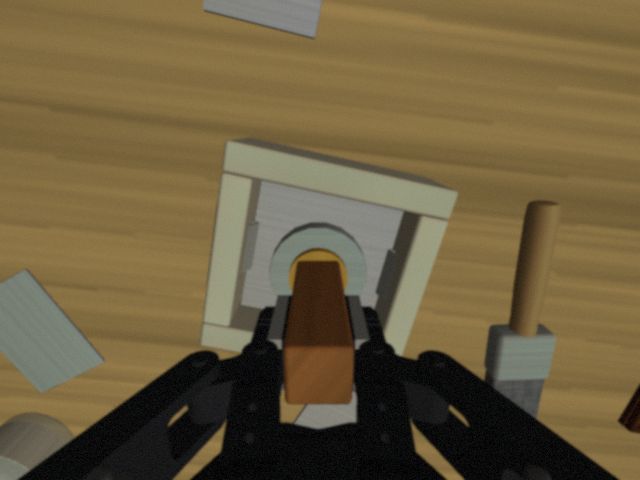

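```bash
python3 - <<'E'
import cv2
a=cv2.imread("pics/w5.png")
cv2.imwrite("pics/w5c.png",cv2.convertScaleAbs(cv2.resize(a[135:345,200:460],(780,630),interpolation=cv2.INTER_CUBIC)[:600],alpha=1.6))
E
```

```text
(no output)
```

View pics/w5c.png

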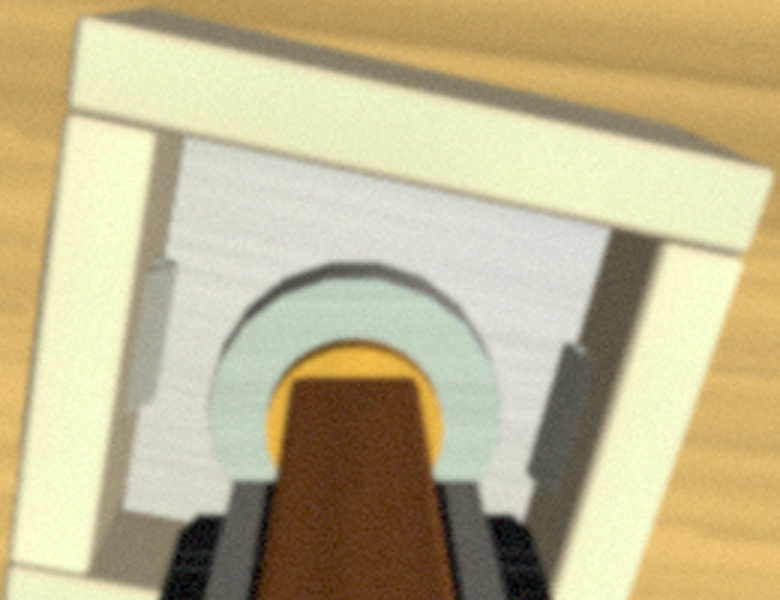

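Both catches now project over the plate edges, at crop (150,335) on the left and (558,410) on the right. I'll lift slowly and check that the plate stays down.

```bash
python3 -m handwheel '[{"dx":0,"dy":0,"dz":0.03,"twist":0},{"dx":0,"dy":0,"dz":0.03,"twist":0},{"dx":0,"dy":0,"dz":0.05,"twist":0},{"dx":0,"dy":0,"dz":0.1,"twist":0},{"dx":0.0,"dy":0,"dz":0.1,"twist":0},{"dx":0,"dy":0,"dz":0.1,"twist":0},{"dx":0,"dy":0,"dz":0.1,"twist":0},{"dx":0,"dy":0,"dz":0.1,"twist":0}]'
python3 -m handwheel '[{"dx":0,"dy":0,"dz":0.2,"twist":0},{"dx":0,"dy":0,"dz":0.3,"twist":0},{"dx":0,"dy":0,"dz":0.3,"twist":0},{"dx":0,"dy":0,"dz":0.3,"twist":0},{"dx":0.3,"dy":0.2,"dz":0.2,"twist":0},{"dx":0.4,"dy":0.3,"dz":0,"twist":0},{"dx":0.4,"dy":0.3,"dz":0,"twist":0},{"dx":0.4,"dy":0.3,"dz":0,"twist":0}]'
python3 - <<'E'
from h import *
s=manip.read_state();print(s["tool_pos"],s["tcp_rot"],s["ft_force"],s["moment"])
cv2.imwrite("pics/w6.png",manip.read_camera("wrist"))
t=manip.read_camera("top");cv2.imwrite("pics/t6.png",t)
cv2.imwrite("pics/t6c.png",cv2.convertScaleAbs(cv2.resize(t[220:312,355:450],(760,736),interpolation=cv2.INTER_CUBIC)[:600],alpha=1.5))
E
```

```text
time: 20.45
tool_pos: [0.4837, -0.1571, 0.1208]
tcp_rot: [-0.058, 0.998, -0.0, -0.004]
ft_force: [-0.7, 0.5, -3.9]
finger_gap: 0.271
time: 21.25
tool_pos: [0.5579, -0.1043, 0.1953]
tcp_rot: [-0.055, 0.999, -0.001, -0.003]
ft_force: [0.1, -0.2, -3.8]
finger_gap: 0.269
[ 0.55790498 -0.10425499  0.19526687] [-5.46083211e-02  9.98501806e-01 -9.62198778e-04 -3.33887374e-03] [ 0.13401869 -0.15660038 -3.79370112] [-0.06178636 -0.08937148  0.02764738]
```

View pics/w6.png

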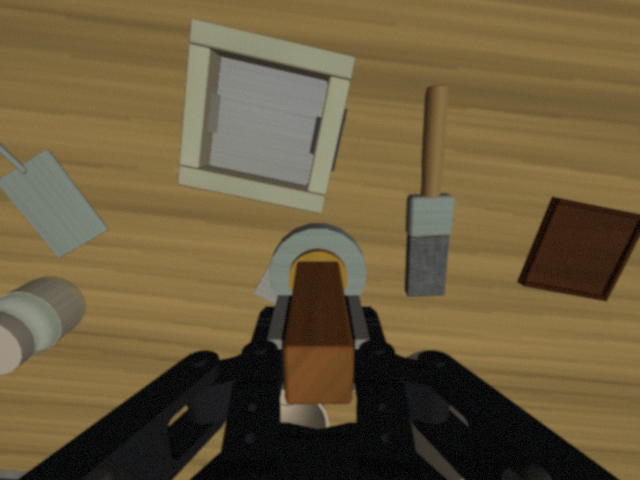

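View pics/t6c.png

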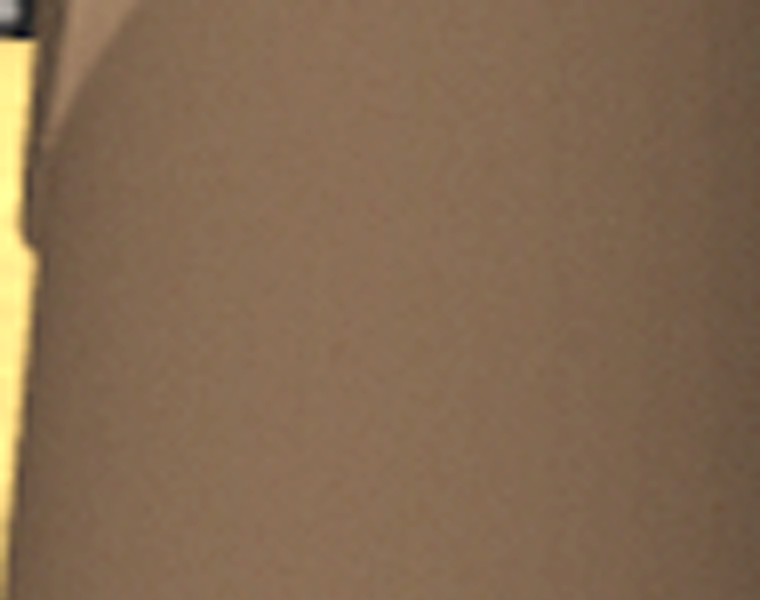

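```bash
python3 - <<'E'
import cv2
a=cv2.imread("pics/w6.png")
cv2.imwrite("pics/w6c.png",cv2.convertScaleAbs(cv2.resize(a[15:215,175:360],(555,600),interpolation=cv2.INTER_CUBIC),alpha=1.6))
E
```

```text
(no output)
```

View pics/w6c.png

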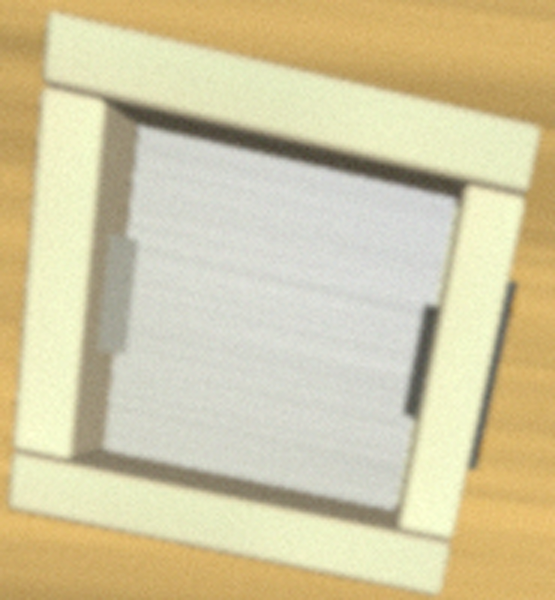

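```bash
python3 -m handwheel '[{"dx":0,"dy":0.4,"dz":0,"twist":0},{"dx":0.05,"dy":0.7,"dz":0,"twist":0},{"dx":0.05,"dy":0.8,"dz":0,"twist":0},{"dx":0.05,"dy":0.8,"dz":0,"twist":0},{"dx":0.05,"dy":0.8,"dz":0,"twist":0},{"dx":0.05,"dy":0.7,"dz":0,"twist":0},{"dx":0.0,"dy":0.5,"dz":0,"twist":0},{"dx":0,"dy":0.2,"dz":0,"twist":0}]'
python3 -m handwheel '[{"dx":0,"dy":0,"dz":0,"twist":0},{"dx":0,"dy":0,"dz":-0.1,"twist":0},{"dx":0,"dy":0,"dz":-0.3,"twist":0},{"dx":0,"dy":0,"dz":-0.3,"twist":0},{"dx":0,"dy":0,"dz":-0.3,"twist":0},{"dx":0,"dy":0,"dz":-0.2,"twist":0},{"dx":0.0,"dy":0,"dz":0,"twist":0},{"dx":0,"dy":0,"dz":0,"twist":0}]'
python3 - <<'E'
from h import *
s=manip.read_state();print(s["tool_pos"],s["tcp_rot"],s["ft_force"],s["moment"])
cv2.imwrite("pics/w7.png",manip.read_camera("wrist"))
E
```

```text
time: 22.15
tool_pos: [0.5695, 0.147, 0.1991]
tcp_rot: [-0.053, 0.999, -0.002, -0.003]
ft_force: [-0.0, 0.1, -4.4]
finger_gap: 0.273
time: 22.95
tool_pos: [0.5702, 0.1341, 0.1375]
tcp_rot: [-0.047, 0.999, -0.005, -0.002]
ft_force: [0.1, 0.8, -3.4]
finger_gap: 0.27
[0.570178   0.13414829 0.13750783] [-0.04709162  0.99887535 -0.00498216 -0.00236681] [ 0.09802283  0.77093678 -3.43220938] [0.05676911 0.02267248 0.01025642]
```

View pics/w7.png

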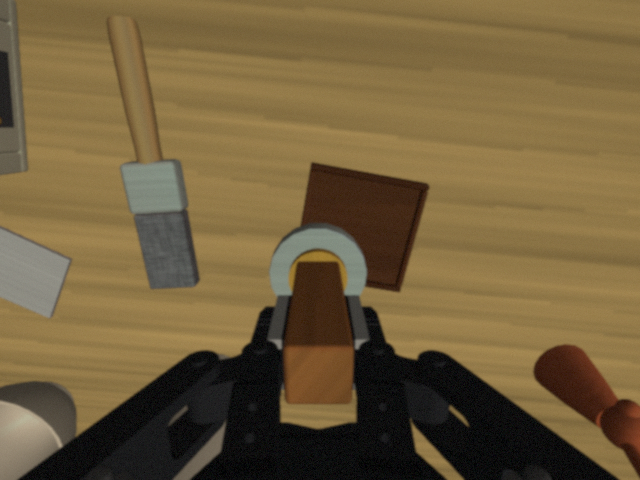

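```bash
python3 - <<'E'
from h import *
s=manip.read_state();np.set_printoptions(precision=4,suppress=True)
f=lambda x,y,z:wristray((x,y),z,s)[:2]
A=f(314,163,.012);B=f(428,185,.012);C=f(400,291,.012);print((A+C)/2,np.linalg.norm(A-B),np.linalg.norm(C-B))
z=s["tool_pos"][2]-.0584+.014;print((f(270,270,z)+f(367,270,z))/2)
E
python3 -m handwheel '[{"dx":0,"dy":0.1,"dz":0,"twist":0},{"dx":0,"dy":0.12,"dz":0,"twist":0},{"dx":0,"dy":0.12,"dz":0,"twist":0},{"dx":0,"dy":0.12,"dz":0,"twist":0},{"dx":0,"dy":0.08,"dz":0,"twist":0},{"dx":0,"dy":0,"dz":0,"twist":0},{"dx":0.0,"dy":0,"dz":0,"twist":0},{"dx":0,"dy":0,"dz":0,"twist":0}]'
```

```text
[0.5647 0.1659] 0.0893052374056182 0.09163093209331968
[0.5675 0.1336]
time: 23.8
tool_pos: [0.5713, 0.1655, 0.1399]
tcp_rot: [-0.048, 0.999, -0.004, -0.0]
ft_force: [-0.5, -0.5, -4.9]
finger_gap: 0.274
```

```bash
python3 -m handwheel '[{"dx":-0.03,"dy":-0.02,"dz":-0.1,"twist":0},{"dx":0,"dy":0,"dz":-0.2,"twist":0},{"dx":0,"dy":0,"dz":-0.2,"twist":0},{"dx":0,"dy":0,"dz":-0.2,"twist":0},{"dx":0,"dy":0,"dz":-0.2,"twist":0},{"dx":0,"dy":0,"dz":-0.15,"twist":0},{"dx":0.0,"dy":0,"dz":-0.1,"twist":0},{"dx":0,"dy":0,"dz":0,"twist":0}]'
```

```text
time: 24.6
tool_pos: [0.5686, 0.1628, 0.0756]
tcp_rot: [-0.047, 0.999, -0.005, -0.002]
ft_force: [0.1, 0.1, -4.0]
finger_gap: 0.271
```

```bash
python3 -m handwheel '[{"dx":0,"dy":0,"dz":-0.05,"twist":0},{"dx":0,"dy":0,"dz":-0.04,"twist":0},{"dx":0,"dy":0,"dz":-0.03,"twist":0},{"dx":0,"dy":0,"dz":-0.02,"twist":0},{"dx":0,"dy":0,"dz":0,"twist":0},{"dx":0,"dy":0,"dz":0,"twist":0},{"dx":0.0,"dy":0,"dz":0,"twist":0},{"dx":0,"dy":0,"dz":0,"twist":0}]'
```

```text
time: 25.4
tool_pos: [0.5699, 0.1632, 0.0695]
tcp_rot: [-0.047, 0.999, -0.004, -0.0]
ft_force: [0.5, 0.6, -4.8]
finger_gap: 0.269
```

```bash
python3 -m handwheel '[{"dx":0,"dy":0,"dz":-0.03,"twist":0},{"dx":0,"dy":0,"dz":-0.03,"twist":0},{"dx":0,"dy":0,"dz":-0.02,"twist":0},{"dx":0,"dy":0,"dz":-0.02,"twist":0},{"dx":0,"dy":0,"dz":-0.02,"twist":0},{"dx":0,"dy":0,"dz":-0.02,"twist":0},{"dx":0.0,"dy":0,"dz":0,"twist":0},{"dx":0,"dy":0,"dz":0,"twist":0}]'
```

```text
time: 26.2
tool_pos: [0.5703, 0.1633, 0.0642]
tcp_rot: [-0.047, 0.999, -0.004, 0.0]
ft_force: [0.8, 0.3, -5.5]
finger_gap: 0.271
```

```bash
python3 -m handwheel '[{"dx":0,"dy":0,"dz":-0.02,"twist":0},{"dx":0,"dy":0,"dz":-0.02,"twist":0},{"dx":0,"dy":0,"dz":-0.02,"twist":0},{"dx":0,"dy":0,"dz":-0.01,"twist":0},{"dx":0,"dy":0,"dz":-0.01,"twist":0},{"dx":0,"dy":0,"dz":0,"twist":0},{"dx":0.0,"dy":0,"dz":0,"twist":0},{"dx":0,"dy":0,"dz":0,"twist":0}]'
```

```text
time: 27.0
tool_pos: [0.5706, 0.1633, 0.064]
tcp_rot: [-0.047, 0.999, -0.004, 0.001]
ft_force: [-2.1, -1.0, 2.8]
finger_gap: 0.271
```

Contact with the tray floor. Releasing.

```bash
python3 -m handwheel '[{"dx":0,"dy":0,"dz":0,"twist":0},{"dx":0,"dy":0,"dz":0,"twist":0},{"dx":0,"dy":0,"dz":0,"twist":0},{"dx":0,"dy":0,"dz":0,"twist":0},{"dx":0,"dy":0,"dz":0,"twist":0},{"dx":0,"dy":0,"dz":0,"twist":0},{"dx":0.0,"dy":0,"dz":0,"twist":0},{"dx":0,"dy":0,"dz":0,"twist":0}]' 1
python3 - <<'E'
from h import *
cv2.imwrite("pics/w8.png",manip.read_camera("wrist"))
E
```

```text
time: 27.8
tool_pos: [0.5725, 0.1638, 0.0639]
tcp_rot: [-0.047, 0.999, -0.003, 0.002]
ft_force: [-0.4, -0.6, 0.1]
finger_gap: 1.0
```

View pics/w8.png

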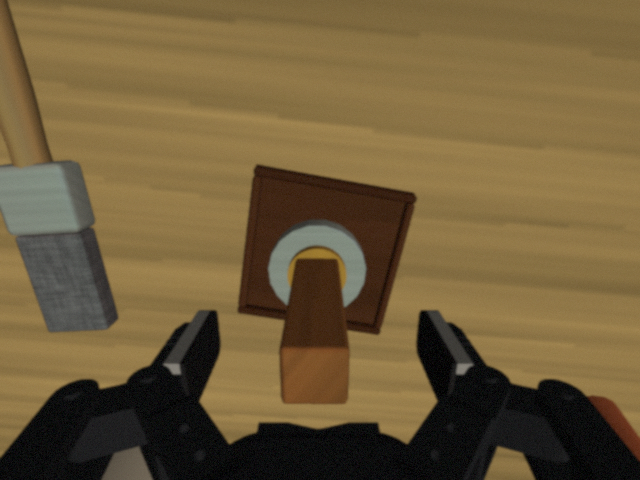

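Tamper stands free and well inside the tray. I'll raise straight up, then move to the start side (toward +y, −x) to clear the top view.

```bash
python3 -m handwheel '[{"dx":0,"dy":0,"dz":0.1,"twist":0},{"dx":0,"dy":0,"dz":0.3,"twist":0},{"dx":0,"dy":0,"dz":0.5,"twist":0},{"dx":0,"dy":0,"dz":0.6,"twist":0},{"dx":0,"dy":0,"dz":0.6,"twist":0},{"dx":0,"dy":0,"dz":0.6,"twist":0},{"dx":0.0,"dy":0,"dz":0.4,"twist":0},{"dx":0,"dy":0,"dz":0.2,"twist":0}]'
python3 -m handwheel '[{"dx":-0.3,"dy":0.4,"dz":0,"twist":0},{"dx":-0.5,"dy":0.7,"dz":0,"twist":0},{"dx":-0.5,"dy":0.7,"dz":0,"twist":0},{"dx":-0.5,"dy":0.7,"dz":0,"twist":0},{"dx":-0.5,"dy":0.7,"dz":0,"twist":0},{"dx":-0.5,"dy":0.7,"dz":0,"twist":0},{"dx":-0.3,"dy":0.5,"dz":0,"twist":0},{"dx":0,"dy":0.2,"dz":0,"twist":0}]'
python3 - <<'E'
from h import *
t=manip.read_camera("top");cv2.imwrite("pics/t9.png",t)
cv2.imwrite("pics/s9.png",manip.read_camera("scene"))
c1=cv2.resize(t[195:260,210:280],(400,371),interpolation=cv2.INTER_CUBIC)
c2=cv2.resize(t[227:307,362:442],(371,371),interpolation=cv2.INTER_CUBIC)
cv2.imwrite("pics/t9c.png",cv2.convertScaleAbs(np.hstack([c1,c2]),alpha=1.4))
E
```

```text
time: 28.65
tool_pos: [0.5699, 0.1628, 0.2357]
tcp_rot: [-0.047, 0.999, -0.004, 0.001]
ft_force: [0.7, 0.6, 0.4]
finger_gap: 0.996
time: 29.45
tool_pos: [0.4082, 0.3957, 0.2363]
tcp_rot: [-0.044, 0.999, -0.005, 0.001]
ft_force: [0.3, 0.3, -0.4]
finger_gap: 0.999
```

View pics/t9c.png

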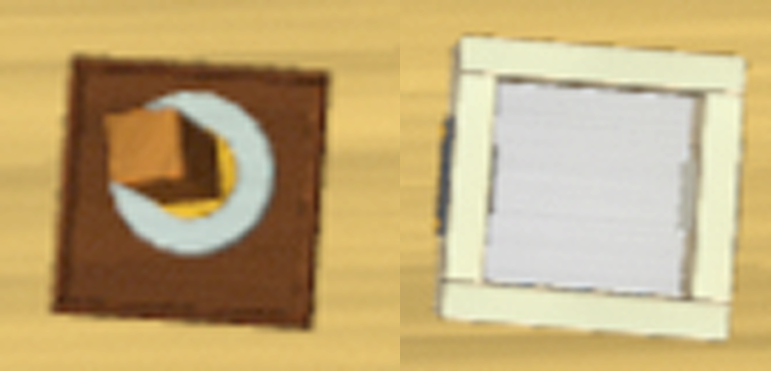

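View pics/s9.png

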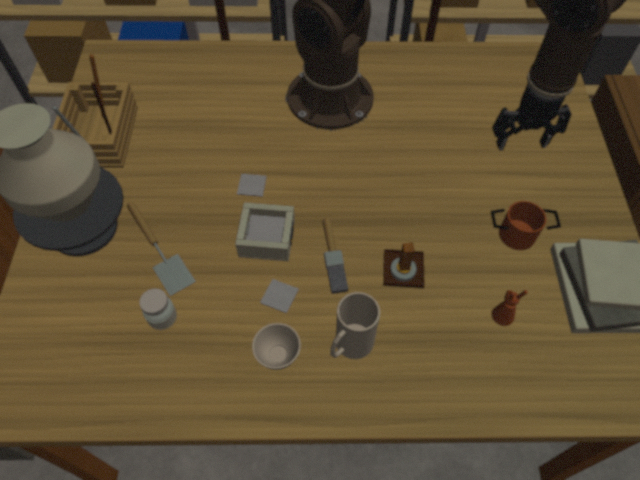

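The plate is down with both catches visible, at crop (492,178) and (683,198). The tamper is upright in its tray and the bystanders have not moved. Handing in.

```bash
python3 - <<'E'
from cell import manip
print(manip.hand_in(), manip.read_state()["time"])
E
```

```text
the job is handed in; nothing more can be done
the job is handed in; nothing more can be done
```

The mould is ready: the plate is latched down under both side catches, and the tamper is upright back in its rest. I handed it in at about 29.6 s of the 53 s allowed.

- **Pressing:** The plate met its stop about 20 mm below its start. The highest force I read was about 23 N on the plate, taking off the tamper's weight. Force was read only at the end of each move, so a brief higher peak between readings is possible but unlikely.
- **Last checks:** After the tamper lifted away, the wrist and top pictures both showed the plate still deep in the well with both catches over its edges. I judged it level by eye and did not measure it.
- **Surroundings:** The tamper stands well inside its tray. The jug, bowl, rabbit and jar look the same as in the first picture.
- **What went less well:** While I carried the tamper, the tool drifted to about 1° off its tilt at the grasp. About 8 s of moves to undo this only partly worked. The tilt shrank further under contact to about 0.6° by the end of the press, and both catches still snapped over.

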